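# Back up a blank on the bench drill and hold the feed down on its stop

### The job

Set up the bench drill for a dry run, motor off: lay the pale plywood backing board on the drill's table, centred under the bit, running straight out from the fence with its end against it, stack the dark mahogany blank squarely on top, its end against the fence too, and let go. Then swing the feed handle forward and down with the fingers, against its return spring, to the depth stop, and finish holding it there, so that the bit stays just above the blank for a colleague to clamp it. Do not knock the bit, quill or chuck, and leave the tin, hammer and plane alone.

Things in the scene. Friction and masses are not known exactly. Their poses are not given: they have to be found in the camera images.
- drill: small green bench drill, 330 mm tall, bolted down. Origin on the bench top straight below the bit; +x from its front (robot side) back to its column, y to the operator's left, z up. In its frame, mm: quill housing 56 wide, front x -28, above z 185; belt guard 68 wide, front x -34, z 285 to 330; column x 125; depth rod and lug at left out to y 55, front x -27, above z 175.
- bed (a point): point on the top of the drill's plywood table straight below the bit, 38 mm above the bench; axes as the drill. The table spans x -190 to +60 and y -90 to +90 mm from here. Across it behind the bit lies the fence, a pale strip 20 mm high; its flat face, where board ends butt, is at x = +30 mm.
- spindle: the moving quill with chuck and 6 mm drill bit; origin at the point of the bit, which at rest is 90 mm above the bench (52 mm above the drill's table) and goes straight down 25 mm when the feed reaches its stop, ending 3 mm above a 24 mm pile. Bit 50 mm long, chuck 30 mm across.
- spokes: the feed handle: hub on the machine's right side (-y), origin at drill frame (10, -58, 225) mm. Three 8 mm steel spokes, 120 degrees apart, end in 25 mm ball knobs (one red, two black; push whichever suits, red is easiest) 105 mm from the hub's axis, all in the plane y = -94 mm of the drill; the side of the head is at y = -28.
- knob (a point): centre of the red ball knob (25 mm diameter). At rest its spoke points forward (to the drill's -x) and 65 degrees up; at the stop it points forward and 25 degrees down.
- feed_hub (a point): the point on the feed handle's axis in the plane of the knobs: the red knob travels on a 105 mm circle about it, in the drill's x-z plane, through forward, and down.
- feed (a joint): turn of the feed handle, rad: 0 = at rest, quill up (the spring brings it back here when let go); grows as the red knob is swung forward and down; 1.57 = depth stop, quill down. The push needed at the knob grows from about 3 N to 6 N at the stop.
- backing: pale plywood backing board, 220 x 50 x 12 mm (along x, y, z); origin at the centre of its underside. Loose, about 85 g, lies flat on the bench to the left or right of the drill.
- blank: dark mahogany blank, 220 x 50 x 12 mm (along x, y, z); origin at the centre of its underside. Loose, about 85 g, lies flat on the bench on the other side.
- tin: closed paint tin, 80 mm across, 105 mm tall, origin at the centre of its underside; leave alone
- hammer: hammer lying on the bench, wooden handle, origin near the middle of its underside, handle to its -x; leave alone
- plane: small iron block plane, 160 x 46 x 55 mm, origin at the centre of its sole; leave alone

How it is judged:
By the outcome, as a careful person would: the job done as asked, in the order asked, and still so for the second after the job is handed in, while the arm keeps its last pose, push and grip.
It also fails if it takes over 72 s, if anything falls off the work surface, if the arm or the gripper's body presses on something with over 40 N, if the wrist force passes 120 N, or if a joint passes its speed limit or range.

### The arm

A 6-joint arm with a two-finger parallel gripper is mounted at the origin on the work surface. World frame = base frame: x ahead of the robot, y to its left, z up, the work surface at z = 0. Lengths are in mm, angles in rad, forces in N, time in s.
With the tool pointing down it reaches from about 400 to 925 mm from the base axis. Payload 12.5 kg.
Tool frame: the origin (TCP) lies midway between the tips of the shut fingers; the grasp point (between the pads) lies 19 mm behind it (env.grasp_offset is the distance from the TCP to the grasp point, in mm); z points along the fingers, y is the direction in which the jaws open and shut (so a half turn about z gives the same grasp; the last joint's range is limited). The gripper opens to 95 mm and grips with 3 to 60 N. Pads are 20 mm wide; open, the fingers measure 119 mm over their backs; the gripper's body (75 mm by 180 mm) begins 59 mm behind the grasp point.
Start: joints at [-1.336, 0.491, 1.559, -0, 1.092, -0.106], TCP at [208.924, -589.065, 214.661] pointing down, gripper open.
Joint ranges: [-3.1, 3.1], [-0.84, 2.19], [0.05, 2.79], [-1.13, 4.28], [0.06, 2.93], [-2.69, 2.69]. Speed limits (rad/s): [2.22, 2.22, 2.79, 3.14, 3.14, 3.14].

### API

Orientations are given as [roll, pitch, yaw] about the fixed x, y, z axes, in that order (R = Rz(yaw) Ry(pitch) Rx(roll)).
In Python, from cell import env gives the robot as it stands.
- The arm moves only by the tool carry_out, never from a script. Its argument "series" is a list of rows, each a list of 6 numbers: the shift along the world's x, y, z in m, then the turn, a rotation vector about the world's x, y, z in degrees. In form: [[dx, dy, dz, wx, wy, wz], ...]. A call has 1 to 12 rows; each row shifts and turns the commanded pose from where the row before left it; what a row does not reach is not made up. A row lasts 1/10 s, in which the tool goes at most 50 mm and 8.59 degrees, less where a joint would pass 70% of its speed; a pose out of reach is approached as far as the arm can. A call is refused whole if a number of a shift passes 0.05 or a number of a turn 8.59, either way. A call with a gripper value outside its range is refused whole. "fingers" is the opening, from 0 (shut) to 1 (fully open), set as the call begins (left out, the last holds). The fingers move at their own pace and stop on an object; the grip force is fixed at half the most. Time passes only in rows, so rows that do not move let the fingers close. It gives the time, the measured TCP pose, the force and the opening at its end, in the units of the state.
- env.state(): the state, without advancing time (a new reading comes with each control period).
- env.read_camera(name): name is "scene" or "top" or "wrist"; returns a dict with "color" (480x640x3 uint8, red, green, blue), "fovy" (degrees; the focal length in pixels is half the picture's height over the tangent of half this angle, whatever the lens; pixels are square), "cx", "cy" (the principal point, pixels), "T" (4x4, takes a point from camera to world coordinates); the wrist camera has in their place "mount" (4x4, takes a point from camera to tool coordinates, whose origin is the TCP and whose axes are the flange's). Camera axes: x right, y down, z forward; pixel columns grow to the right and rows downward; lengths in mm; the calibration is good to about 2 mm. The wrist camera is an equidistant fisheye: a pixel r from the principal point sees the ray r / f radians off the axis. A picture is of the moment at which its call begins: read the wrist's pose just before it. There is no depth.
- env.job_done(): hands the job in, once; it reports no verdict.
Trained networks look in a picture, given as the dict that the camera call returned (one of the last four; its "shot" number tells which), for a name from the list of things; names that differ only in an ending like _2 or _b are one class to them, and where a whole thing is asked for, a point or a joint stands for the part that bears it (a point fixed in the world has none). Each returns a list of dicts, best first, with "score" (0 to 1); they miss things now and then, are a little off and sometimes report something else, mostly with a low value. They report only what shows in the picture. A call takes as long as a camera call.
- env.search_frame(label, picture): "point" ([x, y, z] in mm, in world coordinates, good to about 4 mm: the middle of the surface that is visible of it).
The state is a dict: "t": time; "joints": joint angles; "qvel": joint speeds; "tau": joint torques, N m; "eef_pos": TCP position; "tcp_rot": TCP orientation; "ft_force": force on the tool from outside, world axes, zero at the start; "moment": the same for the moment, N m; "opening": opening from 0.0 (shut) to 1.0 (fully open).
Only numpy, scipy, OpenCV 4.12 (cv2) and the standard library are available. Lean on these libraries where they do the work, as an engineer would, in place of code of your own. Each camera call takes 0.05 s, during which the arm holds its last target. There are 200 camera calls.

## Working session

There is one attempt and no reset: what is moved stays moved. The work goes in short steps, Python scripts to look and compute and a tool call to move; the robot and the scene stay as the last step left them, time stands still between calls to the robot, and variables do not carry over. Pictures are saved under pics/ and viewed, and the job is handed in when it is done.

Besides the shell and the picture viewer there is one more tool, called after ">>>" as a command line: name --pt "numbers of a row" for each row, then --argument value for the rest. carry_out: Moves the arm, as the interface text tells. Its arguments: {"type":"object","properties":{"series":{"type":"array","items":{"type":"array","items":{"type":"number"}}},"fingers":{"type":"number"}},"required":["series"]}

```bash
ls; mkdir -p pics
python3 - <<'E'
from cell import env
import cv2
print(env.state())
for n in("scene","top"):
    p=env.read_camera(n); cv2.imwrite(f"pics/{n}0.png",p["color"][:,:,::-1]); print(n,p["fovy"],p["cx"],p["cy"],p["T"])
    for l in("drill","bed","spindle","knob","feed_hub","backing","blank","tin","hammer","plane"):
        try: print(l,[(d["point"],round(d["score"],2)) for d in env.search_frame(l,p)[:2]])
        except Exception as e: print(l,e)
E
```

```text
pics
{'t': 0.0, 'joints': array([-1.33559871e+00,  4.91536235e-01,  1.55947833e+00, -1.00060507e-05,
        1.09169029e+00, -1.05578016e-01]), 'qvel': array([0.00059566, 0.00041028, 0.0006469 , 0.00129239, 0.00188548,
       0.00014745]), 'tau': array([-3.15001897e-03, -6.12652874e+01, -2.58179730e+01,  6.90667494e-02,
        4.82817425e-02, -1.76949629e-04]), 'eef_pos': array([ 208.8583738 , -588.79767404,  214.06629353]), 'tcp_rot': array([-3.14048571e+00, -1.08381319e-04,  3.40780190e-01]), 'ft_force': array([ 0.55225642, -0.20928159,  0.4804353 ]), 'moment': array([0.03277103, 0.03804589, 0.0373793 ]), 'opening': 0.9999126551138643}
scene 54.05084528975539 318.7955698662978 246.54441248685046 [[ 3.60809895e-01  5.65870171e-01 -7.41354955e-01  1.47989312e+03]
 [ 9.32592412e-01 -2.10929198e-01  2.92882684e-01 -3.81137300e+02]
 [ 9.36016844e-03 -7.97056976e-01 -6.03831570e-01  8.94688150e+02]
 [ 0.00000000e+00  0.00000000e+00  0.00000000e+00  1.00000000e+00]]
drill [([743.7, -5.4, 219.6], 0.96), ([538.9, -313.3, 13.6], 0.56)]
bed [([744.6, -6.1, 215.7], 0.94)]
spindle []
knob [([6
[... 384 characters left out ...]
83535869e-02  5.05870954e+02]
 [-9.99951086e-01 -1.99176896e-03 -9.68807421e-03 -2.61749810e+01]
 [ 9.78778255e-03 -5.83369454e-02 -9.98248967e-01  1.63886875e+03]
 [ 0.00000000e+00  0.00000000e+00  0.00000000e+00  1.00000000e+00]]
drill [([622.0, 22.3, 36.2], 0.72), ([474.1, 329.3, 17.2], 0.46)]
bed [([619.7, 21.1, 43.9], 0.83)]
spindle []
knob [([619.8, -50.4, 222.3], 0.71)]
feed_hub [([617.9, -47.6, 230.4], 0.82)]
backing [([474.5, 330.1, 15.2], 0.67)]
blank [([518.0, -307.8, 9.6], 0.62)]
tin [([615.3, -50.2, 227.9], 0.74), ([656.0, 431.0, 108.0], 0.59)]
hammer [([549.4, -514.9, 26.4], 0.77), ([725.5, -360.7, 28.2], 0.72)]
plane [([724.7, -357.7, 28.9], 0.7), ([618.2, -49.9, 227.4], 0.3)]
```

View pics/scene0.png

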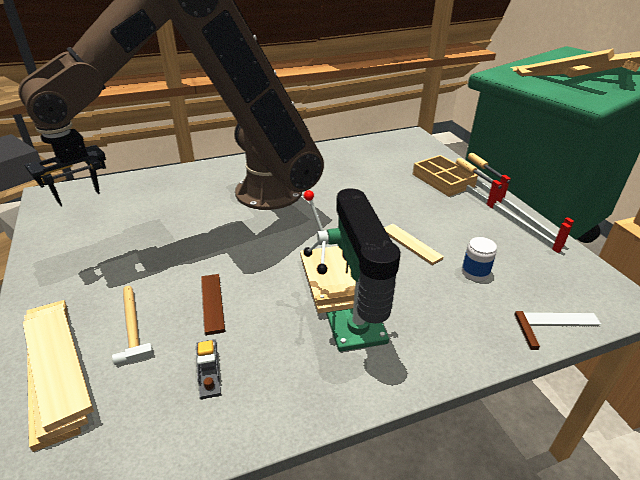

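View pics/top0.png

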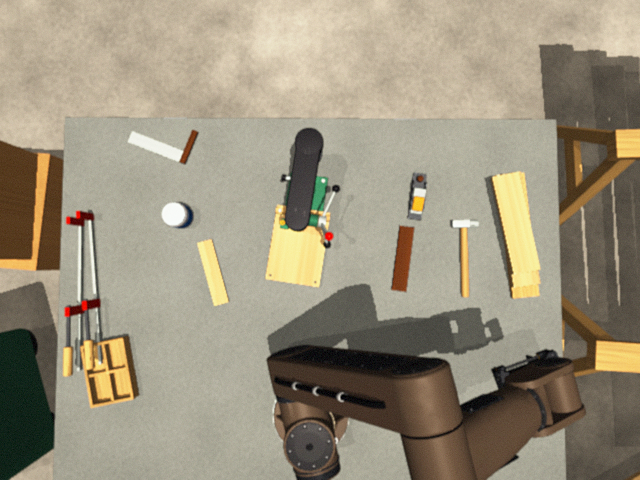

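The scene view shows the drill at about (350,260), with the pale board to its left (410,243) and the mahogany to its right (212,303). In the top view the table's front edge runs from (266,279) to (322,286), so the drill is yawed about -7°. Next I'll measure the top view more closely.

```bash
cat > h.py <<'E'
from cell import env
import numpy as np, cv2
from scipy.spatial.transform import Rotation as R
def rays(p,uv,T=None):
    uv=np.atleast_2d(np.array(uv,float)); f=240/np.tan(np.radians(p["fovy"]/2))
    d=(uv-[p["cx"],p["cy"]])/f
    if T is None: return p["T"],np.c_[d,np.ones(len(d))]
    r=np.linalg.norm(d,axis=1)
    return T,np.c_[d*(np.sinc(r/np.pi)/1)[:,None],np.cos(r)]
def toz(p,uv,z,T=None):
    T,d=rays(p,uv,T); d=d@T[:3,:3].T; o=T[:3,3]
    return o+d*((np.asarray(z)-o[2])/d[:,2])[:,None]
def proj(p,X,T=None):
    w=T is not None; T=T if w else p["T"]
    c=(np.atleast_2d(X)-T[:3,3])@T[:3,:3]; f=240/np.tan(np.radians(p["fovy"]/2))
    if not w: return c[:,:2]/c[:,2:]*f+[p["cx"],p["cy"]]
    n=np.linalg.norm(c[:,:2],axis=1); th=np.arctan2(n,c[:,2])
    return c[:,:2]/n[:,None]*th[:,None]*f+[p["cx"],p["cy"]]
def wrist():
    s=env.state(); p=env.read_camera("wrist")
    A=np.eye(4); A[:3,:3]=R.from_euler("xyz",s["tcp_rot"]).as_matrix(); A[:3,3]=s["eef_pos"]
    return p,A@p["mount"]
def save(p,n): cv2.imwrite("pics/"+n,p["color"][:,:,::-1])
def rect(m,p,z,T=None):
    n,l,st,c=cv2.connectedComponentsWithStats(m.astype(np.uint8))
    for i in sorted(range(1,n),key=lambda i:-st[i,4])[:4]:
        ct=cv2.findContours((l==i).astype(np.uint8),cv2.RETR_EXTERNAL,cv2.CHAIN_APPROX_NONE)[0][0][:,0]
        w=toz(p,ct,z,T)[:,:2].astype(np.float32); (c2,s2,a)=cv2.minAreaRect(w)
        if s2[0]<s2[1]: a+=90
        print(i,st[i],"c",np.round(c2,1),"size",np.round(s2,1),"long-axis deg",round((a+90)%180-90,1))
E
python3 - <<'E'
from h import *
p=env.read_camera("top"); c=p["color"]
hsv=cv2.cvtColor(c,cv2.COLOR_RGB2HSV)
print(c[270,212],c[258,402],c[265,295],c[300,250])
b=np.zeros(c.shape[:2],bool); b[230:315,190:240]=1
rect((hsv[...,1]>70)&b,p,12)
b[:]=0; b[215:300,380:425]=1
rect((hsv[...,1]>90)&b,p,12)
b[:]=0; b[234:300,255:335]=1
rect((hsv[...,1]>70)&(hsv[...,2]>120)&b,p,38)
im=cv2.resize(c[115:305,180:440],None,fx=3,fy=3,interpolation=cv2.INTER_CUBIC); cv2.imwrite("pics/topz.png",im[:,:,::-1])
p,T=wrist(); save(p,"w0.png"); print(p["mount"],p["fovy"])
E
```

```text
[249 227 141] [121  58  25] [250 241 160] [176 176 159]
1 [ 197  239   32   67 1056] c [472.9 332.6] size [221.5  53.7] long-axis deg 16.0
1 [392 226  22  66 960] c [ 520. -306.] size [ 51.  218.5] long-axis deg -7.8
1 [ 265  234   69   53 2791] c [525.4  42.1] size [203.7 181.2] long-axis deg 81.4
[[-7.03005833e-05 -9.55889872e-01 -2.93725294e-01  8.38381471e+01]
 [ 9.99999964e-01  8.47238970e-06 -2.66913520e-04 -1.39220752e+00]
 [ 2.57628486e-04 -2.93725303e-01  9.55889837e-01 -1.68341247e+02]
 [ 0.00000000e+00  0.00000000e+00  0.00000000e+00  1.00000000e+00]] 65.70646984690485
```

View pics/topz.png

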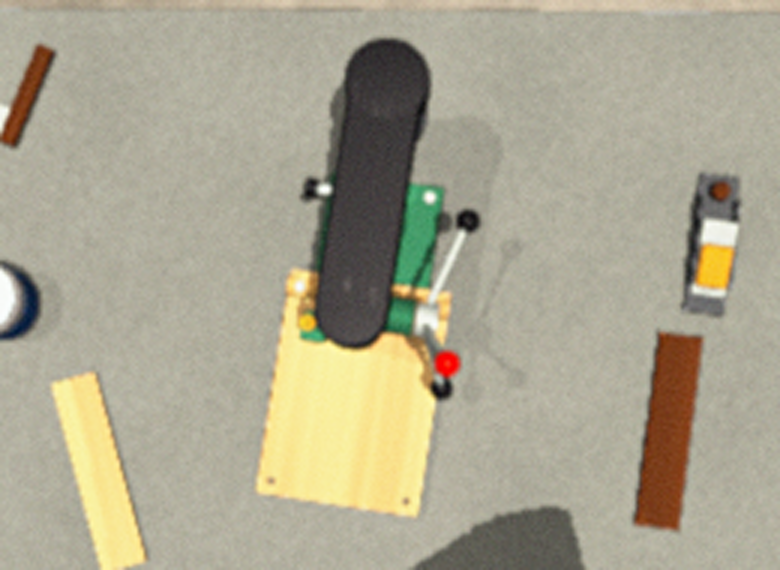

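View pics/w0.png

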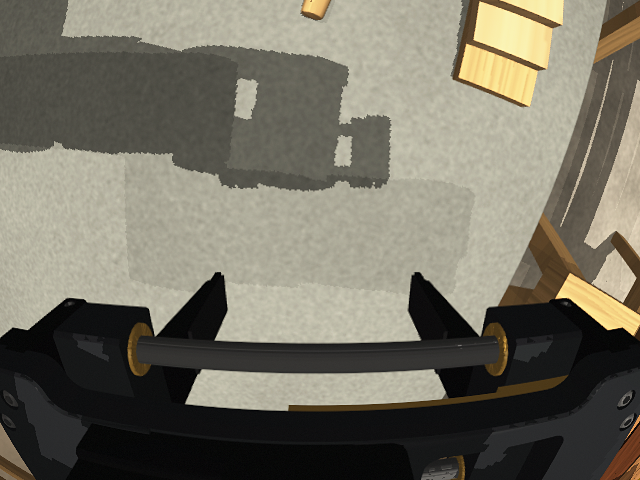

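>>> carry_out --pt "0.025 0.04 0.008 0 0 -2.3" --pt "0.025 0.04 0.008 0 0 -2.3" --pt "0.025 0.04 0.008 0 0 -2.3" --pt "0.025 0.04 0.008 0 0 -2.3" --pt "0.025 0.04 0.008 0 0 -2.3" --pt "0.025 0.04 0.008 0 0 -2.3" --pt "0.025 0.04 0.008 0 0 -2.3" --pt "0.025 0.04 0.008 0 0 -2.3" --pt "0.025 0.04 0.008 0 0 -2.3" --pt "0.025 0.04 0.008 0 0 -2.3" --pt "0.02 0.045 0.006 0 0 -2.3" --pt "0.0 0.045 0 0 0 -2.3"

```text
t: 2.4
eef_pos: [480.7, -97.3, 301.3]
tcp_rot: [3.141, -0.002, -0.142]
ft_force: [0.2, 0.1, -1.1]
opening: 1.002
```

>>> carry_out --pt "0 0.045 0 0 0 0" --pt "0 0.045 0 0 0 0" --pt "0 0.03 0 0 0 0" --pt "0 0 0 0 0 0" --pt "0 0 0 0 0 0"

```text
t: 2.9
eef_pos: [478.9, 21.3, 300.8]
tcp_rot: [3.141, -0.0, -0.139]
ft_force: [0.9, -0.6, -0.6]
opening: 1.001
```

Run:
```python
from h import *
p,T=wrist(); save(p,"w1.png"); s=env.state(); print(s["t"],s["eef_pos"],s["tcp_rot"],s["ft_force"]); np.save("T1.npy",T)
t=env.read_camera("top")
print(toz(t,[(266,279.3),(319,287),(266+10,115+300/3)],38))
```

```text
2.95 [478.97433826  20.62782293 300.717875  ] [ 3.14130110e+00 -1.96316114e-04 -1.40522658e-01] [ 1.43966093 -0.10152194 -0.52747161]
[[449.5453139  150.67147136  38.        ]
 [424.38544213 -24.48207681  38.        ]
 [662.92451371 119.21120211  38.        ]]
```

View pics/w1.png

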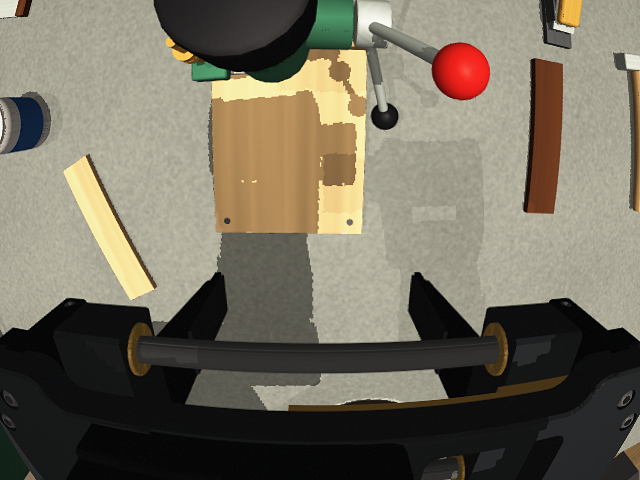

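The wrist view shows the table's front corners at (216,233) and (361,234), the red knob at (461,71), a black knob at (385,117), the backing at left and the blank at right.

```bash
cat >> h.py <<'E'
def D(par,X):
    x,y,a=par; return np.atleast_2d(X)@R.from_euler("z",a).as_matrix().T+[x,y,0]
E
python3 - <<'E'
from h import *
from scipy.optimize import least_squares
p,T=wrist(); c=p["color"].astype(int)
m=(c[...,0]>150)&(c[...,1]<60); m[:, :400]=0
ys,xs=np.nonzero(m); red=((xs.min()+xs.max())/2,(ys.min()+ys.max())/2); print(red,xs.min(),xs.max(),ys.min(),ys.max())
a=np.radians
def kn(th): return [10-105*np.cos(a(th)),-94,225+105*np.sin(a(th))]
X=np.array([[-190,90,38],[-190,-90,38],kn(65),kn(-55)]); uv=np.array([(216,233.5),(361.5,234.5),red,(385,117)])
f=lambda q:((proj(p,D(q,X),T)-uv)).ravel()
s=least_squares(f,[622,22,-.15]); print(s.x,np.degrees(s.x[2]),s.fun.reshape(-1,2))
s2=least_squares(lambda q:f(q)[:4],[622,22,-.15]); print("table only",s2.x)
print("corners",toz(p,uv[:2],38,T))
np.save("drill.npy",s.x)
for n,q in(("back",[(89,155),(64,171),(130,299),(156,287)]),("blank",[(532,59),(563,62),(553,213),(525,212)])):
    w=toz(p,q,12,T)[:,:2]; e1=(w[0]+w[1])/2; e2=(w[2]+w[3])/2; d=e1-e2
    print(n,w.round(1).tolist(),"c",(e1+e2)/2,"len",np.linalg.norm(d),"deg",np.degrees(np.arctan2(d[1],d[0])),e1,e2)
# overlay
im=p["color"][:,:,::-1].copy()
for P in D(s.x,[[-190,90,38],[-190,-90,38],[60,90,38],[60,-90,38],[30,90,58],[30,-90,58],kn(65),kn(-55),[0,0,38],[10,-94,225]]):
    u=proj(p,P,T)[0]; cv2.circle(im,tuple(int(v) for v in u.round()),3,(255,0,255),1)
cv2.imwrite("pics/ov1.png",im)
E
```

```text
(np.float64(461.0), np.float64(70.5)) 436 486 43 98
[ 6.25717472e+02  3.58150480e+01 -1.47485417e-01] -8.450291915129942 [[-0.01811345 -0.14203825]
 [ 0.301496   -0.3708495 ]
 [ 0.20482135  0.76541767]
 [-0.74591622 -1.23784048]]
table only [ 6.25364086e+02  3.57506703e+01 -1.49051302e-01]
corners [[450.82218494 152.77609649  38.        ]
 [424.13722292 -24.86987876  38.        ]]
back [[584.0, 328.7], [572.0, 381.1], [363.2, 324.0], [378.3, 272.2]] c [474.38995791 326.49462082] len 214.91246853573034 deg 15.339545157798817 [578.01807085 354.92095528] [370.76184496 298.06828636]
blank [[628.6, -292.8], [626.5, -348.4], [408.0, -316.5], [415.5, -265.4]] c [ 519.66929098 -305.77858491] len 217.8542147808399 deg -7.81810602065156 [ 627.58391041 -320.59579244] [ 411.75467156 -290.96137737]
```

View pics/ov1.png

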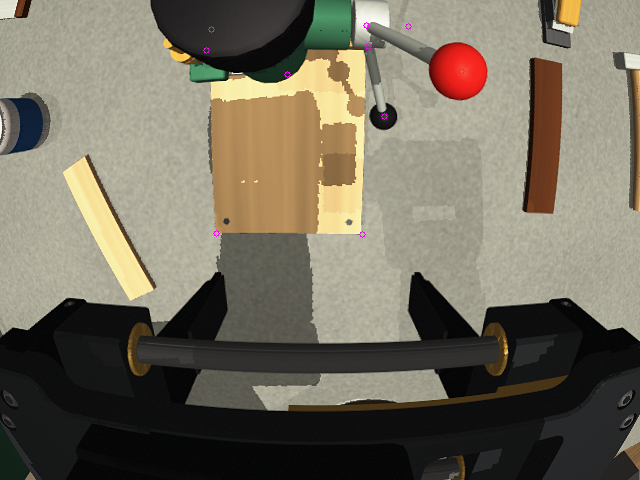

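>>> carry_out --pt "-0.0075 0.042 -0.01 0 0 3.4" --pt "-0.0075 0.042 -0.01 0 0 3.4" --pt "-0.0075 0.042 -0.01 0 0 3.4" --pt "-0.0075 0.042 -0.01 0 0 3.4" --pt "-0.0075 0.042 -0.01 0 0 3.4" --pt "-0.0075 0.042 -0.01 0 0 3.4" --pt "-0.0075 0.042 -0.01 0 0 3.4" --pt "0 0 -0.04 0 0 0" --pt "0 0 -0.04 0 0 0" --pt "0 0 -0.04 0 0 0" --pt "0 0 -0.04 0 0 0" --pt "0 0 -0.03 0 0 0"

```text
t: 4.25
eef_pos: [426.6, 313.7, 38.4]
tcp_rot: [3.141, 0.001, 0.273]
ft_force: [-0.4, 0.0, -0.3]
opening: 0.997
```

>>> carry_out --pt "0 0 -0.02 0 0 0" --pt "0 0 -0.01 0 0 0" --pt "0 0 0 0 0 0" --pt "0 0 0 0 0 0"

```text
t: 4.65
eef_pos: [427.1, 314.8, 11.3]
tcp_rot: [-3.141, -0.001, 0.274]
ft_force: [-0.2, 0.5, 0.6]
opening: 0.997
```

Run:
```python
from h import *
p,T=wrist(); save(p,"w2.png"); s=env.state(); print(s["t"],s["eef_pos"],s["tcp_rot"],s["ft_force"])
```

```text
4.7 [427.1252464  314.98432235  11.64208368] [-3.14133934e+00 -1.50196389e-03  2.74029239e-01] [ 0.04991613 -0.52425849  1.00178229]
```

View pics/w2.png

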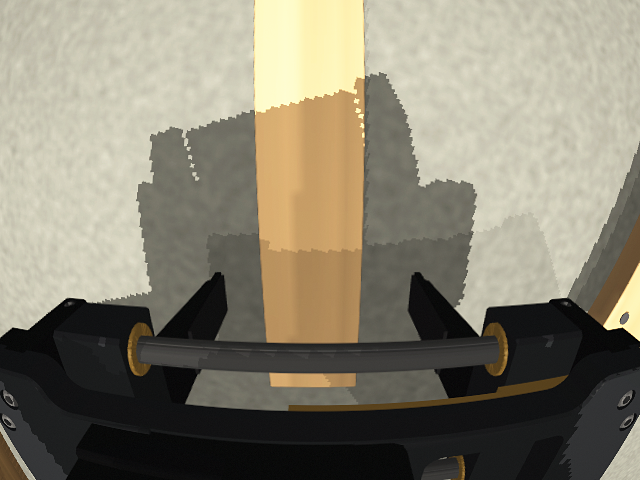

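The board sits squarely between the open fingers, about 4 mm left of centre (column 310 against 320). I'll shift, lower, grip and lift.

>>> carry_out --pt "-0.001 0.004 -0.004 0 0 0" --pt "0 0 -0.0045 0 0 0" --pt "0 0 0 0 0 0" --pt "0 0 0 0 0 0"

```text
t: 5.1
eef_pos: [425.4, 319.0, 2.2]
tcp_rot: [3.141, 0.0, 0.275]
ft_force: [-0.3, -1.0, 0.0]
opening: 0.999
```

>>> carry_out --pt "0 0 0 0 0 0" --pt "0 0 0 0 0 0" --pt "0 0 0 0 0 0" --pt "0 0 0 0 0 0" --pt "0 0 0 0 0 0" --pt "0 0 0 0 0 0" --pt "0 0 0 0 0 0" --pt "0 0 0 0 0 0" --fingers 0

```text
t: 5.9
eef_pos: [425.4, 318.9, 2.2]
tcp_rot: [3.141, 0.0, 0.274]
ft_force: [-0.0, -0.8, 0.6]
opening: 0.523
```

>>> carry_out --pt "0 0 0.01 0 0 0" --pt "0 0 0.02 0 0 0" --pt "0 0 0.03 0 0 0" --pt "0 0 0.03 0 0 0" --pt "0 0 0 0 0 0" --pt "0 0 0 0 0 0"

```text
t: 6.5
eef_pos: [425.5, 319.0, 92.9]
tcp_rot: [-3.141, -0.001, 0.274]
ft_force: [-0.3, -0.9, -1.1]
opening: 0.519
```

Run:
```python
from h import *
p,T=wrist(); save(p,"w3.png"); s=env.state(); print(s["t"],s["eef_pos"],s["tcp_rot"],s["ft_force"],s["opening"])
q=np.load("drill.npy"); print("grip targets (drill x -130): ",D(q,[[-130,0,0],[-170,0,0]]))
```

```text
6.55 [425.1079516  318.75232933  92.03832537] [3.14143657e+00 2.61376596e-04 2.74453040e-01] [-0.50586809 -0.52078257 -0.92750974] 0.5215954125870143
grip targets (drill x -130):  [[497.12878756  54.91871902   0.        ]
 [457.56303851  60.79677164   0.        ]]
```

View pics/w3.png

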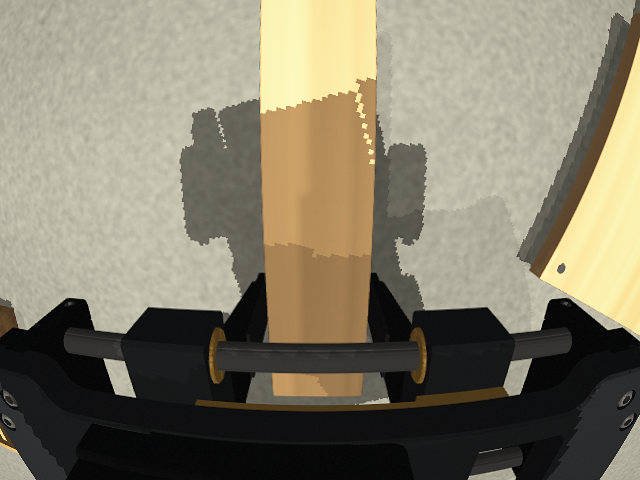

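>>> carry_out --pt "0.001 -0.036 0 0 0 -3.45" --pt "0.001 -0.036 0 0 0 -3.45" --pt "0.001 -0.036 0 0 0 -3.45" --pt "0.001 -0.036 0 0 0 -3.45" --pt "0.001 -0.036 0 0 0 -3.45" --pt "0.001 -0.036 0 0 0 -3.45" --pt "0.001 -0.038 0 0 0 -3.45" --pt "0 0 -0.015 0 0 0" --pt "0 0 -0.015 0 0 0" --pt "0 0 0 0 0 0" --pt "0 0 0 0 0 0"

```text
t: 7.65
eef_pos: [432.0, 65.0, 61.7]
tcp_rot: [3.141, 0.002, -0.147]
ft_force: [-1.0, -0.1, -1.6]
opening: 0.521
```

```bash
cat > look.py <<'E'
import sys; from h import *
p,T=wrist(); save(p,sys.argv[1]+".png"); s=env.state(); print(s["t"],s["eef_pos"],s["tcp_rot"],s["ft_force"],s["opening"])
q=np.load("drill.npy"); r=R.from_euler("z",-q[2]).apply(s["eef_pos"]-[q[0],q[1],0]); print("tcp in drill",r, "yaw err deg",np.degrees(s["tcp_rot"][2]-q[2]))
p=env.read_camera("scene"); x,y=280,180; im=cv2.resize(p["color"][y:y+170,x:x+190],None,fx=4,fy=3.5,interpolation=cv2.INTER_CUBIC); cv2.imwrite("pics/"+sys.argv[1]+"s.png",im[:,:,::-1])
E
python3 look.py w4
```

```text
7.7 [432.27231638  65.10292471  62.0863079 ] [ 3.14137665e+00  9.28086786e-04 -1.46710445e-01] [ 0.74888259  0.76744479 -0.76324597] 0.5227985813925303
tcp in drill [-195.64895398    0.54289941   62.0863079 ] yaw err deg 0.04440259805643505
```

View pics/w4.png

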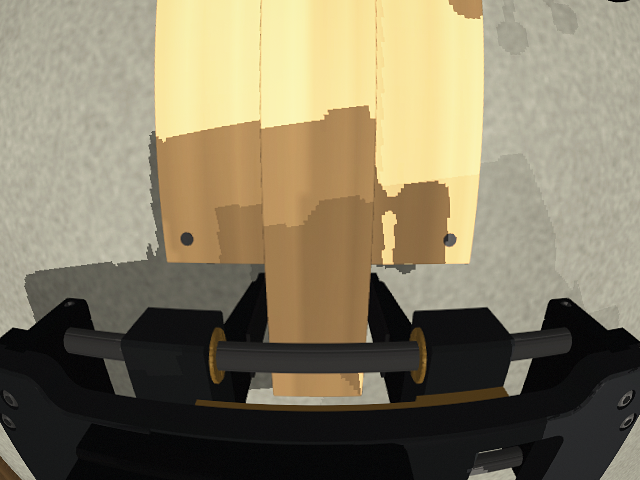

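View pics/w4s.png

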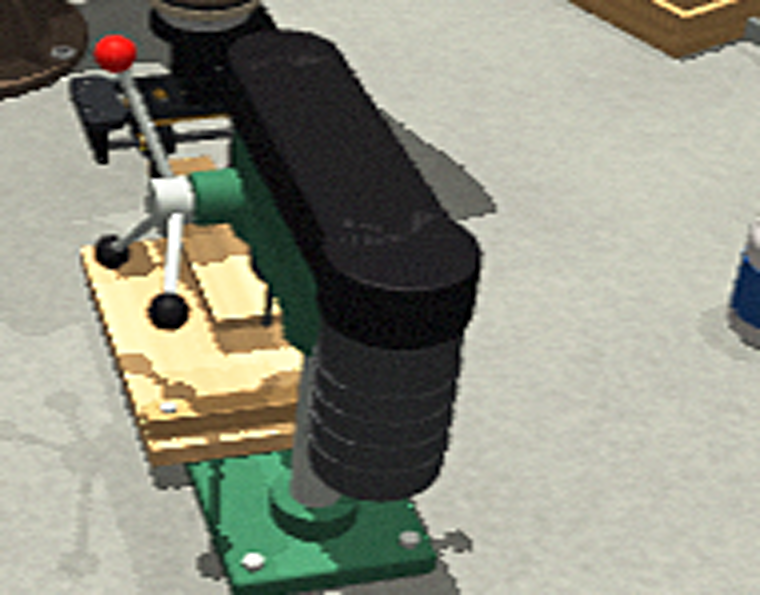

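Seen from the wrist, the board (264–371) is centred between the table's edges (166–470) and parallel to them. I'll lower it and feed it in towards the fence.

>>> carry_out --pt "0 0 -0.01 0 0 0" --pt "0 0 -0.007 0 0 0" --pt "0.0198 -0.003 0 0 0 0" --pt "0.0198 -0.003 0 0 0 0" --pt "0.01 -0.0015 0 0 0 0" --pt "0.005 -0.0007 0 0 0 0" --pt "0 0 0 0 0 0" --pt "0 0 0 0 0 0"

```text
t: 8.55
eef_pos: [486.2, 56.9, 45.0]
tcp_rot: [3.141, 0.001, -0.147]
ft_force: [0.3, -0.0, -0.7]
opening: 0.522
```

>>> carry_out --pt "0 0 -0.002 0 0 0" --pt "0 0 0 0 0 0" --pt "0 0 0 0 0 0"

```text
t: 8.85
eef_pos: [486.8, 56.8, 43.1]
tcp_rot: [3.141, 0.0, -0.147]
ft_force: [0.3, -0.7, -1.3]
opening: 0.526
```

```bash
python3 look.py w5
```

```text
8.9 [486.86083616  56.76375023  43.1743041 ] [ 3.14147919e+00  1.15218404e-04 -1.46959351e-01] [-0.24306837 -0.89968771 -0.40407648] 0.5227760211703613
tcp in drill [-140.42760947    0.31611208   43.1743041 ] yaw err deg 0.030141369369194235
```

View pics/w5s.png

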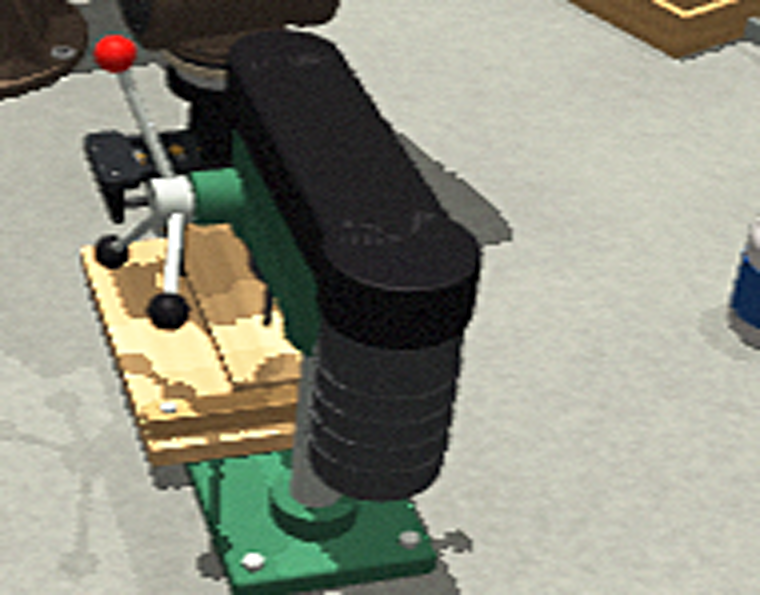

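>>> carry_out --pt "0.003 -0.0004 -0.0015 0 0 0" --pt "0.003 -0.0004 0 0 0 0" --pt "0 0 0 0 0 0"

```text
t: 9.25
eef_pos: [493.5, 55.9, 41.6]
tcp_rot: [3.142, -0.0, -0.147]
ft_force: [-0.3, 0.5, -1.6]
opening: 0.522
```

>>> carry_out --pt "0.002 -0.0003 0 0 0 0" --pt "0 0 0 0 0 0"

```text
t: 9.45
eef_pos: [495.3, 55.6, 41.7]
tcp_rot: [3.142, -0.0, -0.147]
ft_force: [0.3, -0.3, -0.5]
opening: 0.525
```

>>> carry_out --pt "0.0015 -0.0002 0 0 0 0" --pt "0 0 0 0 0 0"

```text
t: 9.65
eef_pos: [496.7, 55.4, 41.7]
tcp_rot: [3.142, -0.0, -0.147]
ft_force: [-0.4, -0.9, -0.2]
opening: 0.521
```

>>> carry_out --pt "0.0015 -0.0002 0 0 0 0" --pt "0 0 0 0 0 0"

```text
t: 9.85
eef_pos: [498.2, 55.2, 41.7]
tcp_rot: [3.142, -0.0, -0.147]
ft_force: [-0.3, 0.4, -0.4]
opening: 0.522
```

>>> carry_out --pt "0.0015 -0.0002 0 0 0 0" --pt "0 0 0 0 0 0"

```text
t: 10.05
eef_pos: [498.5, 55.1, 41.4]
tcp_rot: [3.141, 0.002, -0.147]
ft_force: [-4.3, 1.2, -1.3]
opening: 0.526
```

>>> carry_out --pt "0.0015 -0.0002 0 0 0 0" --pt "0 0 0 0 0 0"

```text
t: 10.25
eef_pos: [498.5, 55.1, 41.1]
tcp_rot: [3.141, 0.006, -0.147]
ft_force: [-9.7, 2.5, 0.1]
opening: 0.521
```

>>> carry_out --pt "0.0015 -0.0002 0 0 0 0" --pt "0 0 0 0 0 0"

```text
t: 10.45
eef_pos: [498.6, 55.1, 40.8]
tcp_rot: [3.141, 0.009, -0.147]
ft_force: [-15.8, 3.2, 1.5]
opening: 0.519
```

Contact with the fence shows at TCP x of about 498.4. I'll ease the push, set the board down and release.

>>> carry_out --pt "-0.0028 0.0004 0 0 0 0" --pt "0 0 -0.001 0 0 0" --pt "0 0 0 0 0 0"

```text
t: 10.75
eef_pos: [498.5, 55.2, 40.3]
tcp_rot: [3.141, 0.003, -0.147]
ft_force: [-6.8, 2.4, 0.6]
opening: 0.526
```

>>> carry_out --pt "0 0 -0.001 0 0 0" --pt "0 0 0 0 0 0"

```text
t: 10.95
eef_pos: [498.6, 55.2, 40.1]
tcp_rot: [3.141, 0.002, -0.147]
ft_force: [-9.2, 2.7, 11.9]
opening: 0.52
```

```bash
python3 look.py w6
```

```text
11.0 [498.56414539  55.18795211  40.1086211 ] [ 3.14130848e+00  2.22212020e-03 -1.46930670e-01] [-10.06924678   2.08253634  11.88051512] 0.5247124677504894
tcp in drill [-128.61978896    0.47723794   40.1086211 ] yaw err deg 0.031784632970686386
```

View pics/w6s.png

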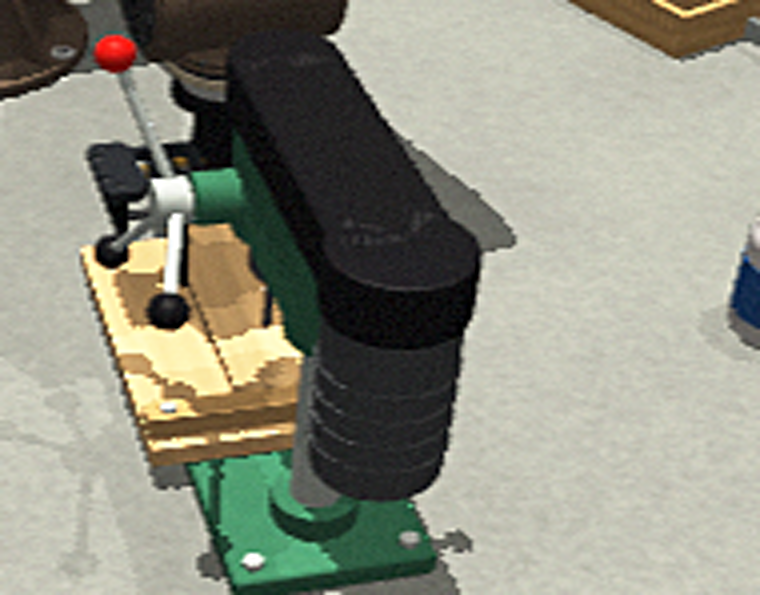

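>>> carry_out --pt "0 0 0 0 0 0" --pt "0 0 0 0 0 0" --pt "0 0 0 0 0 0" --pt "0 0 0 0 0 0" --fingers 0.8

```text
t: 11.45
eef_pos: [500.1, 55.0, 39.6]
tcp_rot: [3.142, -0.001, -0.147]
ft_force: [-0.1, 0.7, -0.1]
opening: 0.78
```

>>> carry_out --pt "0 0 0.01 0 0 0" --pt "0 0 0.02 0 0 0" --pt "-0.005 0 0.03 0 0 0" --pt "-0.01 0 0.03 0 0 0" --pt "-0.015 0 0.03 0 0 0" --pt "0 0 0.02 0 0 0" --pt "0 0 0 0 0 0"

```text
t: 12.15
eef_pos: [470.6, 55.0, 182.7]
tcp_rot: [-3.141, -0.005, -0.147]
ft_force: [0.1, 0.6, 0.6]
opening: 0.802
```

```bash
python3 look.py w7
```

```text
12.2 [470.17034042  55.04465019 181.05813268] [-3.14127805 -0.00323952 -0.14700112] [ 0.38563831  0.46853053 -0.38972816] 0.7973239359681132
tcp in drill [-156.6842846    -3.83701524  181.05813268] yaw err deg 0.027748055962733543
```

View pics/w7.png

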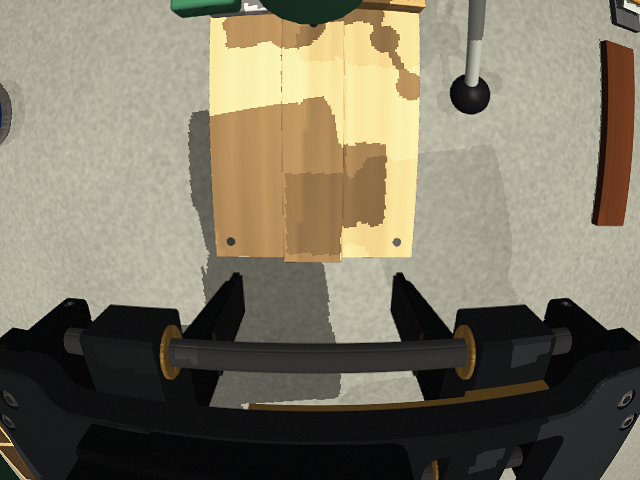

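View pics/w7s.png

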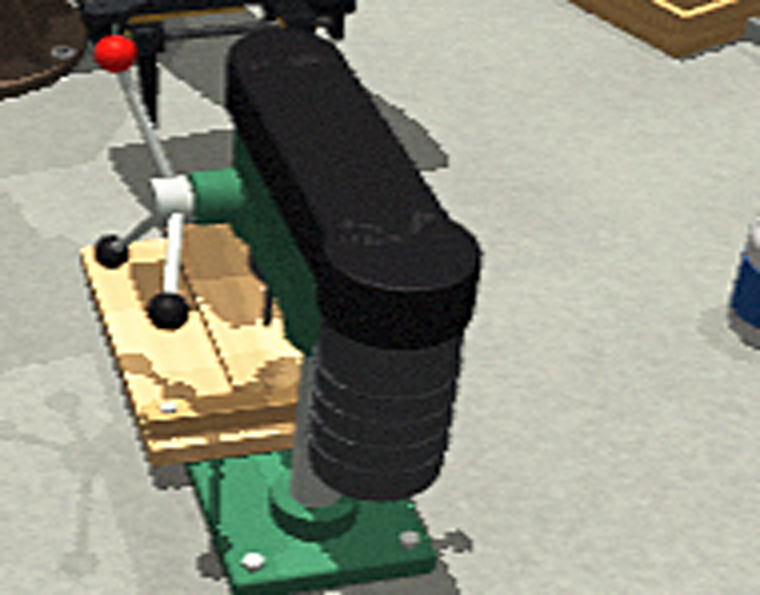

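The backing is centred on the table (285–341 within 217–412 at the front edge), and the mahogany is visible at the right. Next I'll fetch the blank, keeping the wrist clear of the handle.

>>> carry_out --pt "-0.03 -0.03 -0.02 0 0 0" --pt "0 -0.045 0 0 0 0.1" --pt "0 -0.045 0 0 0 0.1" --pt "0 -0.045 0 0 0 0.1" --pt "0.005 -0.045 0 0 0 0.1" --pt "0.01 -0.045 0 0 0 0.1" --pt "0.01 -0.045 -0.01 0 0 0.1" --pt "0.005 -0.045 -0.03 0 0 0" --pt "0 -0.01 -0.04 0 0 0" --pt "0 0 -0.04 0 0 0" --pt "0 0 -0.03 0 0 0" --pt "0 0 0 0 0 0" --fingers 1

```text
t: 13.45
eef_pos: [467.2, -295.0, 7.5]
tcp_rot: [-3.137, 0.007, -0.137]
ft_force: [0.3, 0.6, -0.2]
opening: 0.999
```

```bash
python3 look.py w8
```

```text
13.5 [ 468.22256018 -295.62061651    9.87365191] [-3.1389927   0.00447051 -0.13665535] [-0.0821803   0.06587314  0.27623015] 0.9991524130663612
tcp in drill [-107.08019701 -350.98159263    9.87365191] yaw err deg 0.6205168345418637
```

View pics/w8.png

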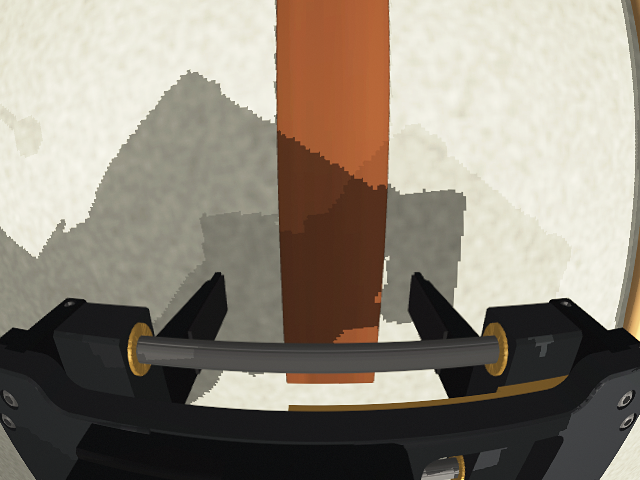

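The blank lies between the fingers, about 4 mm to the right. I'll shift, lower, grip and lift.

>>> carry_out --pt "0 -0.004 -0.004 0 0 0" --pt "0 0 -0.004 0 0 0" --pt "0 0 0 0 0 0" --pt "0 0 0 0 0 0"

```text
t: 13.95
eef_pos: [469.5, -300.5, 4.6]
tcp_rot: [3.141, -0.001, -0.137]
ft_force: [0.0, 0.0, -0.4]
opening: 0.997
```

>>> carry_out --pt "0 0 0 0 0 0" --pt "0 0 0 0 0 0" --pt "0 0 0 0 0 0" --pt "0 0 0 0 0 0" --pt "0 0 0 0 0 0" --pt "0 0 0 0 0 0" --pt "0 0 0 0 0 0" --pt "0 0 0 0 0 0" --fingers 0

```text
t: 14.75
eef_pos: [469.3, -300.4, 4.0]
tcp_rot: [3.142, 0.0, -0.137]
ft_force: [-0.6, -0.0, -0.3]
opening: 0.524
```

>>> carry_out --pt "0 0 0.01 0 0 0" --pt "0 0 0.02 0 0 0" --pt "0 0 0.03 0 0 0" --pt "0 0 0.03 0 0 0" --pt "0 0 0 0 0 0" --pt "0 0 0 0 0 0"

```text
t: 15.35
eef_pos: [469.4, -300.4, 94.8]
tcp_rot: [3.141, -0.001, -0.137]
ft_force: [-0.1, 0.0, -2.1]
opening: 0.526
```

```bash
python3 look.py w9
```

```text
15.4 [ 469.0279951  -300.15331296   93.88979466] [-3.14149190e+00  3.14629865e-04 -1.36584171e-01] [ 0.21282672 -0.14382405 -1.54123425] 0.5212345213524527
tcp in drill [-105.6174204  -355.34672117   93.88979466] yaw err deg 0.6245953744203272
```

View pics/w9.png

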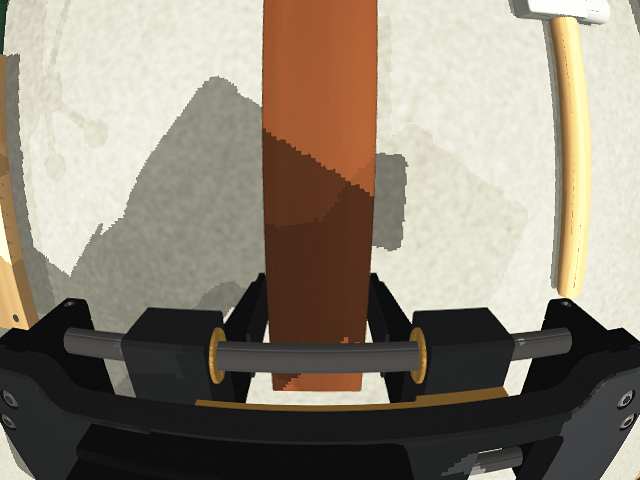

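>>> carry_out --pt "-0.03 0.02 -0.01 0 0 0" --pt "-0.02 0.04 -0.009 0 0 -0.1" --pt "0 0.045 0 0 0 -0.1" --pt "0 0.045 0 0 0 -0.1" --pt "0 0.045 0 0 0 -0.1" --pt "0 0.045 0 0 0 -0.1" --pt "0 0.045 0 0 0 -0.1" --pt "0.005 0.04 0 0 0 0" --pt "0.005 0.03 0 0 0 0" --pt "0.003 0.01 0 0 0 0" --pt "0 0 0 0 0 0" --pt "0 0 0 0 0 0"

```text
t: 16.65
eef_pos: [432.0, 63.9, 74.6]
tcp_rot: [3.141, 0.001, -0.147]
ft_force: [-0.0, -0.4, -1.9]
opening: 0.522
```

```bash
python3 look.py w10
```

```text
16.7 [432.06883428  63.59721597  74.70952593] [ 3.14128579e+00  9.14635587e-04 -1.47969501e-01] [-0.03424693  0.19174204 -0.81432947] 0.5254128277716077
tcp in drill [-195.62896115   -0.97636491   74.70952593] yaw err deg -0.027735978029026765
```

View pics/w10.png

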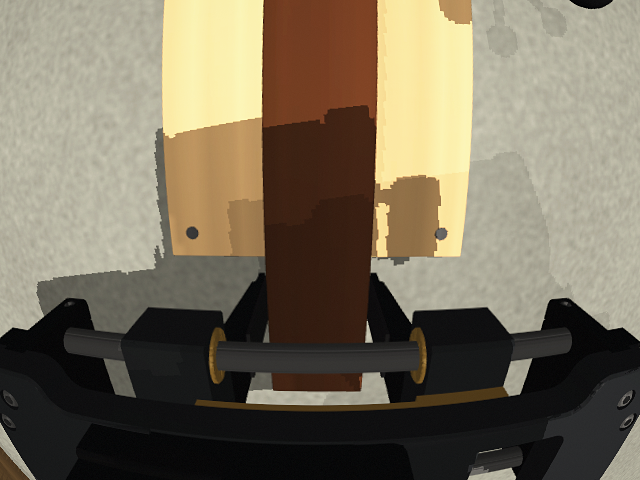

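View pics/w10s.png

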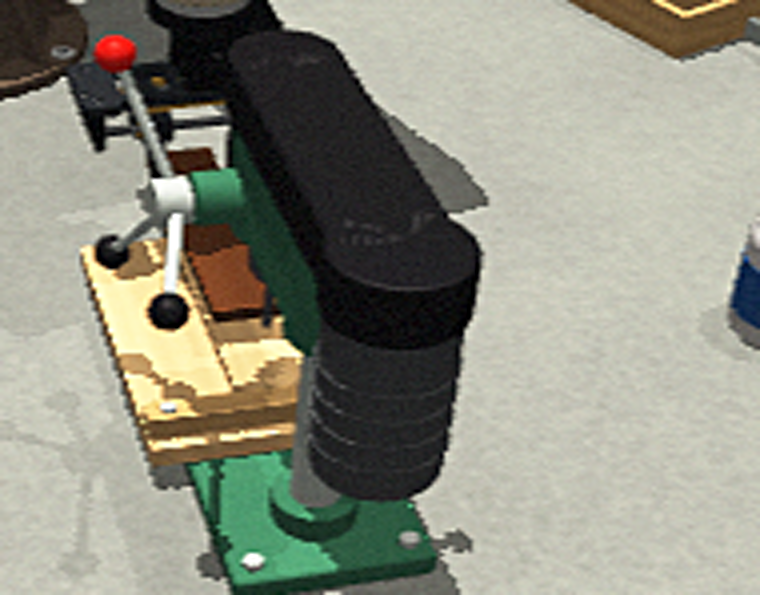

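The blank is parallel to the table and clear of the bit. I'll shift it about 1.5 mm to line up with the backing, lower it and feed it in.

>>> carry_out --pt "0 0.0014 -0.01 0 0 0" --pt "0 0 -0.007 0 0 0" --pt "0 0 0 0 0 0" --pt "0.0198 -0.003 0 0 0 0" --pt "0.0198 -0.003 0 0 0 0" --pt "0.01 -0.0015 0 0 0 0" --pt "0.007 -0.001 0 0 0 0" --pt "0 0 0 0 0 0" --pt "0 0 0 0 0 0"

```text
t: 17.65
eef_pos: [488.1, 57.6, 57.9]
tcp_rot: [3.141, 0.001, -0.147]
ft_force: [-0.7, 0.1, -0.8]
opening: 0.524
```

>>> carry_out --pt "0.002 -0.0003 -0.0015 0 0 0" --pt "0.002 -0.0003 0 0 0 0" --pt "0 0 0 0 0 0"

```text
t: 17.95
eef_pos: [493.0, 56.9, 56.6]
tcp_rot: [3.142, -0.0, -0.147]
ft_force: [-0.2, 0.3, 0.3]
opening: 0.522
```

>>> carry_out --pt "0.0015 -0.0002 0 0 0 0" --pt "0 0 0 0 0 0"

```text
t: 18.15
eef_pos: [494.6, 56.7, 56.6]
tcp_rot: [3.142, -0.0, -0.147]
ft_force: [0.0, -0.5, -0.9]
opening: 0.522
```

```bash
python3 look.py w11
```

```text
18.2 [494.4650398   56.71880673  56.54266789] [ 3.14151296e+00 -1.32679997e-05 -1.47001126e-01] [-0.25068641  0.7172796  -0.93517143] 0.5218954536916725
tcp in drill [-132.89935464    1.38910423   56.54266789] yaw err deg 0.027747814456995416
```

View pics/w11s.png

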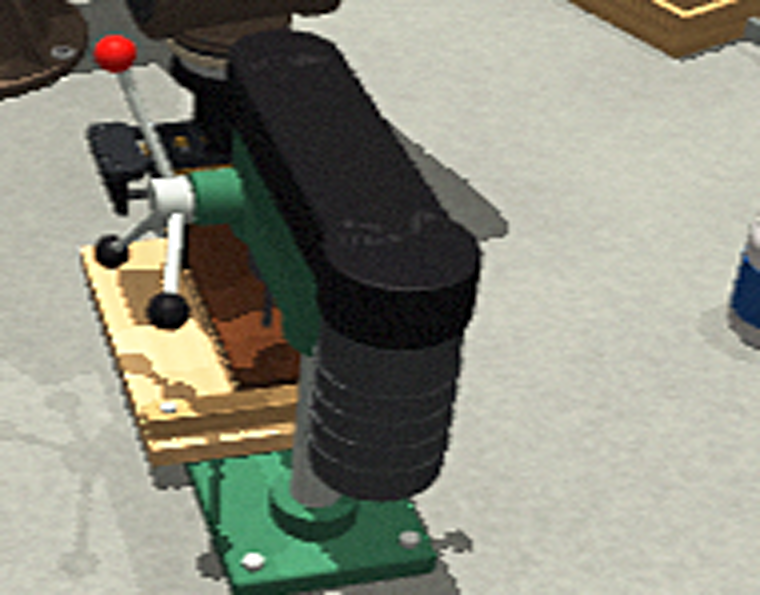

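>>> carry_out --pt "0.0015 -0.001 -0.001 0 0 0" --pt "0 0 0 0 0 0"

```text
t: 18.45
eef_pos: [496.1, 55.6, 55.5]
tcp_rot: [3.141, -0.0, -0.147]
ft_force: [0.4, 0.7, -1.2]
opening: 0.527
```

>>> carry_out --pt "0.0015 -0.0002 0 0 0 0" --pt "0 0 0 0 0 0"

```text
t: 18.65
eef_pos: [496.3, 55.5, 55.2]
tcp_rot: [3.141, 0.003, -0.147]
ft_force: [-5.3, 1.1, -0.4]
opening: 0.523
```

>>> carry_out --pt "0.0015 -0.0002 0 0 0 0" --pt "0 0 0 0 0 0"

```text
t: 18.85
eef_pos: [496.3, 55.5, 54.9]
tcp_rot: [3.141, 0.006, -0.147]
ft_force: [-10.4, 1.3, -0.3]
opening: 0.523
```

>>> carry_out --pt "0.0015 -0.0002 0 0 0 0" --pt "0 0 0 0 0 0"

```text
t: 19.05
eef_pos: [496.3, 55.4, 54.6]
tcp_rot: [3.14, 0.01, -0.147]
ft_force: [-16.0, 2.0, 1.0]
opening: 0.521
```

>>> carry_out --pt "-0.0028 0.0004 0 0 0 0" --pt "0 0 -0.001 0 0 0" --pt "0 0 0 0 0 0"

```text
t: 19.35
eef_pos: [496.3, 55.6, 54.2]
tcp_rot: [3.141, 0.003, -0.147]
ft_force: [-6.2, 1.1, -0.6]
opening: 0.521
```

>>> carry_out --pt "0 0 -0.0007 0 0 0" --pt "0 0 0 0 0 0"

```text
t: 19.55
eef_pos: [496.3, 55.6, 54.0]
tcp_rot: [3.141, 0.003, -0.147]
ft_force: [-8.6, 0.2, 8.1]
opening: 0.521
```

>>> carry_out --pt "0 0 0 0 0 0" --pt "0 0 0 0 0 0" --pt "0 0 0 0 0 0" --pt "0 0 0 0 0 0" --fingers 0.8

```text
t: 19.95
eef_pos: [498.0, 55.5, 53.9]
tcp_rot: [3.142, -0.001, -0.147]
ft_force: [0.4, -0.4, -0.0]
opening: 0.781
```

>>> carry_out --pt "0 0 0.01 0 0 0" --pt "0 0 0.02 0 0 0" --pt "-0.005 0 0.03 0 0 0" --pt "-0.01 0 0.03 0 0 0" --pt "-0.015 0 0.03 0 0 0" --pt "0 0 0.01 0 0 0" --pt "0 0 0 0 0 0" --pt "0 0 0 0 0 0"

```text
t: 20.75
eef_pos: [467.8, 55.5, 183.3]
tcp_rot: [3.141, 0.0, -0.147]
ft_force: [-0.6, -0.7, -0.2]
opening: 0.802
```

```bash
python3 look.py w12
```

```text
20.8 [467.65304587  55.47922939 182.86201144] [ 3.14135053e+00  1.32460242e-03 -1.47103919e-01] [ 0.30825377 -0.41059639  0.17222013] 0.7995320469980892
tcp in drill [-159.2381127    -3.7770737   182.86201144] yaw err deg 0.02185822890682454
```

View pics/w12.png

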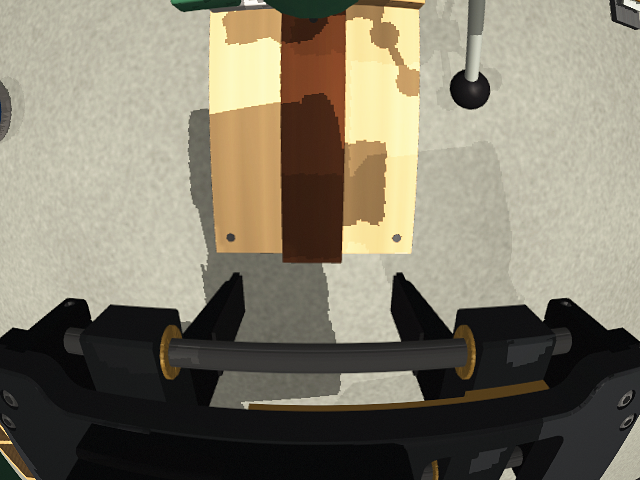

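View pics/w12s.png

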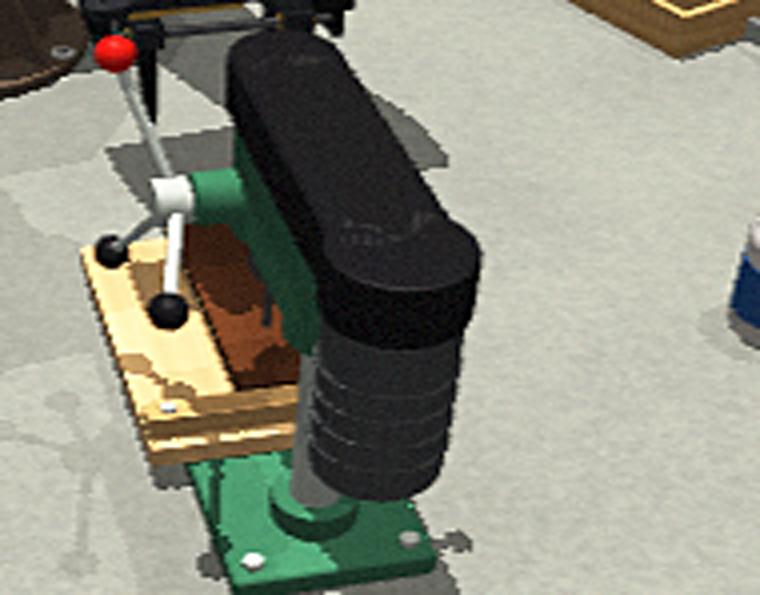

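The blank covers the backing exactly and sits centred (283–342). Next I'll tilt the tool 40° and move up in front of the red knob.

>>> carry_out --pt "0 -0.02 0.037 -1.18 -7.91 0" --pt "0 -0.02 0.037 -1.18 -7.91 0" --pt "0 -0.02 0.037 -1.18 -7.91 0" --pt "0 -0.02 0.037 -1.18 -7.91 0" --pt "0 -0.02 0.037 -1.18 -7.91 0" --pt "0 0 0 0 0 0" --pt "0.01 0 0 0 0 0" --pt "0.01 0 0 0 0 0" --pt "0.01 0 0 0 0 0" --pt "0 0 0 0 0 0" --pt "0 0 0 0 0 0" --fingers 0.5

```text
t: 21.95
eef_pos: [498.1, -44.0, 367.7]
tcp_rot: [3.141, -0.695, -0.146]
ft_force: [-0.1, -0.2, 0.5]
opening: 0.498
```

```bash
cat > knob.py <<'E'
import sys; from h import *
from scipy.optimize import least_squares
q=np.load("drill.npy"); p,T=wrist(); s=env.state(); c=p["color"].astype(int); save(p,sys.argv[1]+".png")
print(s["t"],s["eef_pos"],s["tcp_rot"],s["ft_force"],s["opening"],s["joints"].round(2))
m=((c[...,0]>120)&(c[...,1]<70)&(c[...,2]<70)).astype(np.uint8)
n,l,st,ce=cv2.connectedComponentsWithStats(m); i=1+st[1:,4].argmax(); print(st[i],ce[i])
a=np.radians
def kn(th): return D(q,[10-105*np.cos(a(th)),-94,225+105*np.sin(a(th))])
print("pred",proj(p,kn(65),T))
M=R.from_euler("xyz",s["tcp_rot"]).as_matrix(); g=s["eef_pos"]-19*M[:,2]
for k in(65,):
    d=kn(k)[0]-g; print("knob-grasp world",d,"in tool",M.T@d)
print("blank front corners pred",proj(p,D(q,[[-190,25,62],[-190,-25,62]]),T))
b=np.linalg.norm(kn(65)-g)
E
python3 knob.py w13
```

```text
22.0 [497.77195666 -44.08358787 367.99975543] [ 3.14085677 -0.69604187 -0.14600502] [ 0.28012542  0.92651567 -0.15706342] 0.49583801733292393 [-0.26 -0.07  2.05  0.16  0.47  1.34]
[296 182  35  33 867] [313.22260669 197.93310265]
pred [[314.35711335 197.54957489]]
knob-grasp world [ 92.18122128  -9.81566382 -62.41776952] in tool [ 31.06045074  -3.77887853 107.28779633]
blank front corners pred [[223.55097542 402.69999769]
 [261.40857829 404.99578479]]
```

View pics/w13.png

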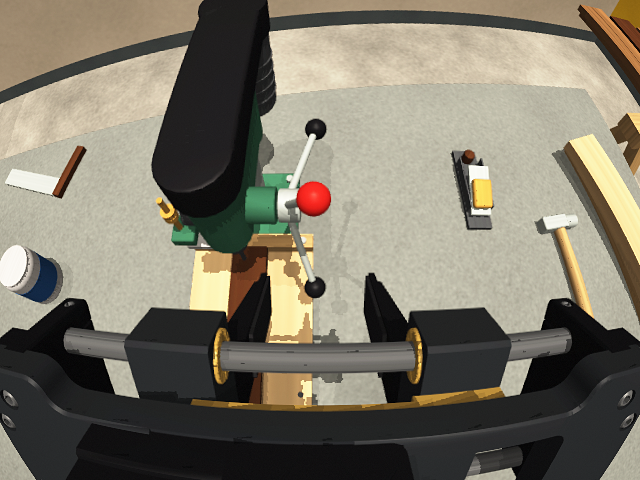

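The red knob is at (313,198), within 1 px of the model's prediction of (314,198). I'll close in and grip it.

>>> carry_out --pt "0.0236 -0.0035 0.02 0 0 0" --pt "0.017 -0.0016 -0.0206 0 0 0" --pt "0.017 -0.0016 -0.0206 0 0 0" --pt "0.017 -0.0016 -0.0206 0 0 0" --pt "0.017 -0.0016 -0.0206 0 0 0" --pt "0 0 0 0 0 0" --pt "0 0 0 0 0 0"

```text
t: 22.7
eef_pos: [588.9, -54.2, 306.3]
tcp_rot: [3.141, -0.697, -0.147]
ft_force: [-0.2, -0.3, 0.4]
opening: 0.5
```

```bash
python3 knob.py w14
```

```text
22.75 [588.85607157 -54.27045986 307.16530021] [ 3.14059286 -0.69824334 -0.14653123] [0.09363694 0.08616307 0.60724299] 0.5009385794712065 [-0.23  0.16  1.99  0.17  0.3   1.34]
[ 292  283   53   53 1994] [317.48696088 309.33600802]
pred [[319.64111483 309.15694722]]
knob-grasp world [ 1.12715483  0.35522468 -1.55645621] in tool [-0.18621388 -0.51786595  1.87519539]
blank front corners pred [[212.78659069 480.7596404 ]
 [256.01618944 484.76222445]]
```

View pics/w14.png

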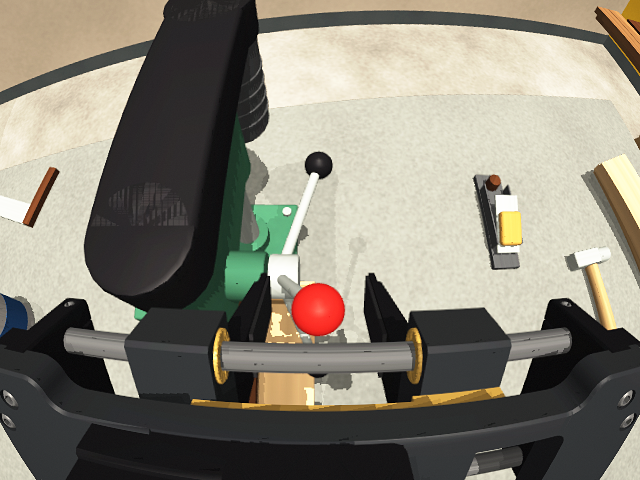

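The knob sits between the fingers, within 2 mm of the grasp point. I'll close on it and work out the arc.

>>> carry_out --pt "0.001 0.0004 -0.0015 0 0 0" --pt "0 0 0 0 0 0" --pt "0 0 0 0 0 0" --pt "0 0 0 0 0 0" --pt "0 0 0 0 0 0" --pt "0 0 0 0 0 0" --pt "0 0 0 0 0 0" --fingers 0

```text
t: 23.45
eef_pos: [590.1, -54.5, 305.6]
tcp_rot: [3.14, -0.699, -0.147]
ft_force: [-4.7, -4.6, 3.2]
opening: 0.249
```

Run:
```python
from h import *
s=env.state(); print(s["eef_pos"],s["ft_force"],s["opening"])
q=np.load("drill.npy"); a=np.radians
def tcp(k):
    t=a(40-15*(65-k)/90)
    return D(q,np.array([10-105*np.cos(a(k)),-94,225+105*np.sin(a(k))])+19*np.array([np.sin(t),0,-np.cos(t)]))[0]
ks=np.arange(65,-30.1,-5)
P=np.array([tcp(k) for k in ks]); print(P[0],P[-2])
for k,r in zip(ks[1:],np.diff(P,axis=0)/1000): print(k,r.round(4).tolist())
print("turn per row",(15/18*R.from_euler("z",q[2]).as_matrix()[:,1]).round(3))
```

```text
[590.10150959 -54.4990851  305.58583412] [-4.65132258 -4.57296079  3.23405787] 0.24918198521315155
[589.98269164 -53.9077341  305.60747322] [535.60884995 -45.82972951 163.40523456]
60.0 [-0.0082, 0.0012, -0.0044]
55.0 [-0.0079, 0.0012, -0.0051]
50.0 [-0.0074, 0.0011, -0.0057]
45.0 [-0.0069, 0.001, -0.0064]
40.0 [-0.0063, 0.0009, -0.0069]
35.0 [-0.0057, 0.0009, -0.0074]
30.0 [-0.0051, 0.0008, -0.0079]
25.0 [-0.0044, 0.0007, -0.0083]
20.0 [-0.0037, 0.0005, -0.0086]
15.0 [-0.003, 0.0004, -0.0089]
10.0 [-0.0022, 0.0003, -0.0091]
5.0 [-0.0014, 0.0002, -0.0092]
0.0 [-0.0006, 0.0001, -0.0093]
-5.0 [0.0002, -0.0, -0.0093]
-10.0 [0.0009, -0.0001, -0.0092]
-15.0 [0.0017, -0.0003, -0.0091]
-20.0 [0.0025, -0.0004, -0.0089]
-25.0 [0.0032, -0.0005, -0.0086]
-30.0 [0.0039, -0.0006, -0.0082]
turn per row [0.122 0.824 0.   ]
```

>>> carry_out --pt "-0.0082 0.0002 -0.0044 0.12 0.82 0" --pt "-0.0079 0.0012 -0.0051 0.12 0.82 0" --pt "-0.0074 0.0011 -0.0057 0.12 0.82 0" --pt "-0.0069 0.001 -0.0064 0.12 0.82 0" --pt "0 0 0 0 0 0"

```text
t: 23.95
eef_pos: [559.4, -50.0, 283.8]
tcp_rot: [3.141, -0.641, -0.146]
ft_force: [-0.3, 5.6, 5.9]
opening: 0.248
```

```bash
python3 look.py w15; python3 -c "
from h import *;print(env.state()['joints'])"
```

```text
24.0 [559.77289516 -50.06942892 284.14862826] [ 3.14077281 -0.64152724 -0.14635234] [-0.64353961  5.22290065  6.35392617] 0.2481150951322209
tcp in drill [-52.60782755 -94.64273384 284.14862826] yaw err deg 0.06492030610830694
[-0.23099265  0.1470513   2.04774022  0.16369955  0.31050926  1.34695525]
```

View pics/w15.png

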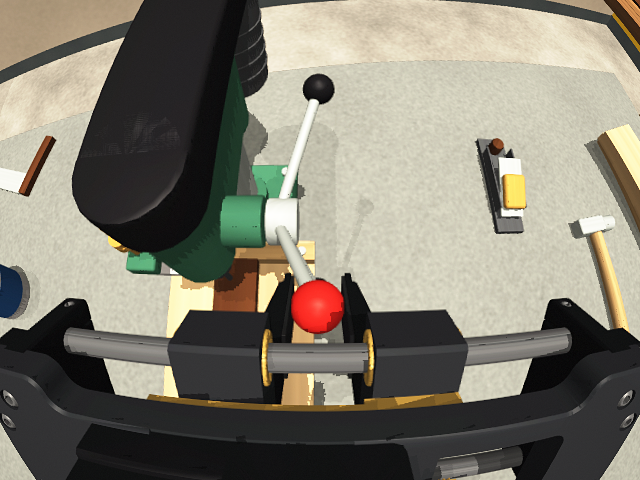

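The handle is following, with the knob held at (318,306). I'll continue the arc.

>>> carry_out --pt "-0.0063 0.0014 -0.0069 0.12 0.82 0" --pt "-0.0057 0.0009 -0.0074 0.12 0.82 0" --pt "-0.0051 0.0008 -0.0079 0.12 0.82 0" --pt "-0.0044 0.0007 -0.0083 0.12 0.82 0" --pt "-0.0037 0.0005 -0.0086 0.12 0.82 0" --pt "-0.003 0.0004 -0.0089 0.12 0.82 0" --pt "-0.0022 0.0003 -0.0091 0.12 0.82 0" --pt "0 0 0 0 0 0"

```text
t: 24.85
eef_pos: [528.5, -45.2, 225.6]
tcp_rot: [3.141, -0.537, -0.146]
ft_force: [-7.2, 1.3, 6.8]
opening: 0.247
```

>>> carry_out --pt "-0.0014 0.0002 -0.0092 0.12 0.82 0" --pt "-0.0006 0.0001 -0.0093 0.12 0.82 0" --pt "0.0002 0 -0.0093 0.12 0.82 0" --pt "0.0009 -0.0001 -0.0092 0.12 0.82 0" --pt "0.0017 -0.0003 -0.0091 0.12 0.82 0" --pt "0 0 0 0 0 0"

```text
t: 25.45
eef_pos: [529.4, -45.3, 179.2]
tcp_rot: [3.141, -0.463, -0.146]
ft_force: [-6.1, 0.8, 3.8]
opening: 0.25
```

```bash
python3 look.py w16; python3 -c "
from h import *;print(env.state()['joints'])"
```

```text
25.5 [529.34407767 -45.33543381 179.58682955] [ 3.14059157 -0.46407053 -0.14646119] [-6.09190525  1.75868188  4.2689565 ] 0.2479017890763549
tcp in drill [-83.40196827 -94.43168704 179.58682955] yaw err deg 0.058683880101452736
[-0.22815146  0.28529537  2.13419817  0.13795449  0.26128782  1.36438335]
```

View pics/w16.png

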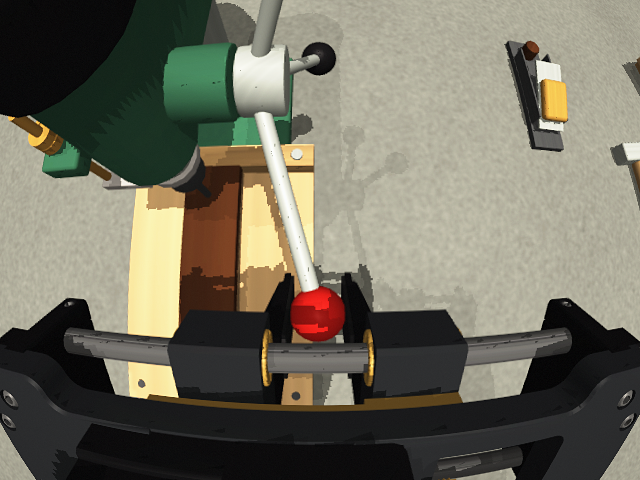

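>>> carry_out --pt "0.0025 -0.0004 -0.0089 0.12 0.82 0" --pt "0.0032 -0.0005 -0.0086 0.12 0.82 0" --pt "0 0 0 0 0 0" --pt "0 0 0 0 0 0"

```text
t: 25.95
eef_pos: [535.1, -46.2, 162.4]
tcp_rot: [3.141, -0.436, -0.146]
ft_force: [-5.8, 0.9, 3.8]
opening: 0.249
```

>>> carry_out --pt "0.0006 -0.0001 -0.0014 0 0 0" --pt "0 0 0 0 0 0"

```text
t: 26.15
eef_pos: [535.5, -46.3, 161.1]
tcp_rot: [3.141, -0.436, -0.146]
ft_force: [-6.6, 2.0, 3.4]
opening: 0.244
```

>>> carry_out --pt "0.0006 -0.0001 -0.0014 0 0 0" --pt "0 0 0 0 0 0"

```text
t: 26.35
eef_pos: [536.1, -46.4, 159.7]
tcp_rot: [3.141, -0.436, -0.146]
ft_force: [-6.1, 1.0, 3.3]
opening: 0.246
```

>>> carry_out --pt "0.0008 -0.0001 -0.0014 0 0 0" --pt "0 0 0 0 0 0"

```text
t: 26.55
eef_pos: [536.8, -46.5, 158.3]
tcp_rot: [3.14, -0.436, -0.146]
ft_force: [-6.7, 1.2, 3.5]
opening: 0.246
```

>>> carry_out --pt "0.0008 -0.0001 -0.0014 0 0 0" --pt "0 0 0 0 0 0"

```text
t: 26.75
eef_pos: [537.6, -46.6, 156.8]
tcp_rot: [3.141, -0.435, -0.146]
ft_force: [-7.6, 0.7, 3.7]
opening: 0.249
```

```bash
python3 look.py w17
python3 - <<'E'
from h import *
s=env.state();q=np.load("drill.npy")
M=R.from_euler("xyz",s["tcp_rot"]).as_matrix(); g=s["eef_pos"]-19*M[:,2]
r=R.from_euler("z",-q[2]).apply(g-[q[0],q[1],0])-[10,-94,225]; print("grasp rel hub",r,np.hypot(r[0],r[2]),"elev",np.degrees(np.arctan2(r[2],-r[0])))
E
```

```text
26.8 [537.55691839 -46.58448891 156.86312398] [ 3.14052429 -0.43544639 -0.14639172] [-7.71431194  0.2688888   3.73153684] 0.24422448341891523
tcp in drill [-75.09473811 -94.4602943  156.86312398] yaw err deg 0.06266415646563717
grasp rel hub [-93.14816424  -0.44487742 -50.88898559] 106.14268394930299 elev -28.648795290841065
```

View pics/w17.png

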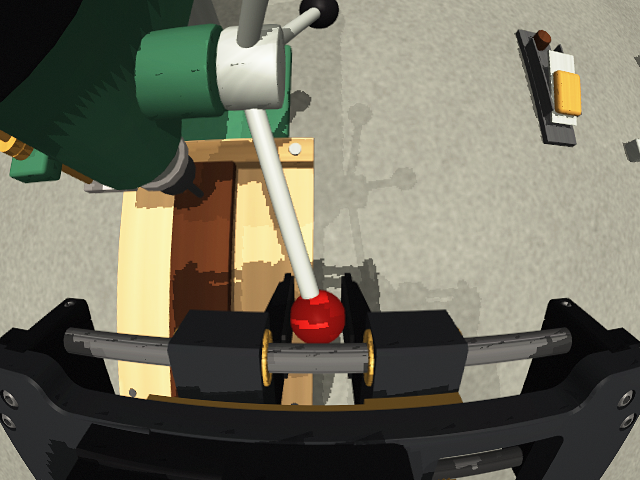

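View pics/w17s.png

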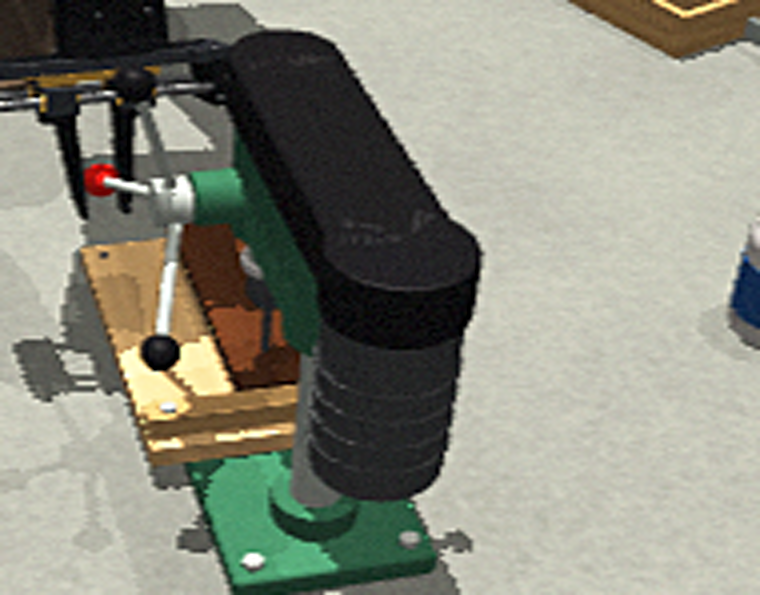

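```bash
cat > el.py <<'E'
from h import *
from scipy.optimize import minimize_scalar
q=np.load("drill.npy"); a=np.radians
kn=lambda k:D(q,[10-105*np.cos(a(k)),-94,225+105*np.sin(a(k))])
for n in("wrist","scene","top"):
    if n=="wrist": p,T=wrist()
    else: p=env.read_camera(n);T=None
    c=p["color"].astype(int); m=((c[...,0]>110)&(c[...,1]<60)&(c[...,2]<60)).astype(np.uint8)
    N,l,st,ce=cv2.connectedComponentsWithStats(m)
    best=min(range(1,N),key=lambda i:min(np.linalg.norm(ce[i]-proj(p,kn(k),T)) for k in range(-35,-10,3))if st[i,4]>8 else 1e9)
    u=np.array([st[best,0]+(st[best,2]-1)/2,st[best,1]+(st[best,3]-1)/2])
    r=minimize_scalar(lambda k:np.linalg.norm(u-proj(p,kn(k),T)),bounds=(-45,30),method="bounded"); print(n,st[best],u,"elev",r.x,"resid px",r.fun, "px/deg",np.linalg.norm(proj(p,kn(-24),T)-proj(p,kn(-25),T)))
    # black knob (up, rest 185 -> now elev+120)
s=env.state(); print(s["ft_force"],s["eef_pos"],s["t"])
E
python3 el.py
```

```text
wrist [ 291  290   53   52 2092] [317.  315.5] elev -25.982263421571883 resid px 2.8417871184453816 px/deg 2.0459600995977425
scene [301 227   8   9  40] [304.5 231. ] elev -24.855704464381976 resid px 0.4085703547540929 px/deg 0.6853455540292013
top [323 252   6   4  16] [325.5 253.5] elev -30.670084707065072 resid px 0.3907373984839316 px/deg 0.24282286506456463
[-6.8306669   1.00061935  4.23133902] [537.53725264 -46.58341775 156.9190635 ] 27.0
```

>>> carry_out --pt "0.0009 -0.0001 -0.0018 0 0 0" --pt "0 0 0 0 0 0" --pt "0 0 0 0 0 0"

```text
t: 27.3
eef_pos: [538.5, -46.7, 155.9]
tcp_rot: [3.14, -0.437, -0.146]
ft_force: [-12.1, 1.6, 12.4]
opening: 0.25
```

>>> carry_out --pt "0.0009 -0.0001 -0.0018 0 0 0" --pt "0 0 0 0 0 0" --pt "0 0 0 0 0 0"

```text
t: 27.6
eef_pos: [539.7, -46.9, 154.7]
tcp_rot: [3.14, -0.438, -0.146]
ft_force: [-16.2, 0.7, 20.5]
opening: 0.248
```

```bash
python3 el.py; python3 look.py w18; python3 -c "
import cv2;im=cv2.imread('pics/w18.png');cv2.imwrite('pics/w18z.png',cv2.resize(im[100:300,80:340],None,fx=3,fy=3,interpolation=2))"
```

```text
wrist [ 290  294   55   49 1987] [317. 318.] elev -27.20905629382318 resid px 2.906902067620009 px/deg 2.1123165987282957
scene [301 227   8   8  43] [304.5 230.5] elev -24.130316069427824 resid px 0.36307124190204065 px/deg 0.6853455540292013
top [323 252   6   3  11] [325.5 253. ] elev -32.29837568349487 resid px 0.45619730593049784 px/deg 0.24282286506456463
[-16.05988159   2.18247054  20.72678708] [539.63724242 -46.87125246 154.71907877] 27.75
27.8 [539.66289213 -46.8910772  154.73575952] [ 3.14019732 -0.43821481 -0.14616723] [-15.47528178   1.30112121  20.24230149] 0.24954441489298124
tcp in drill [-72.96657385 -94.45407858 154.73575952] yaw err deg 0.0755265399308083
```

View pics/w18z.png

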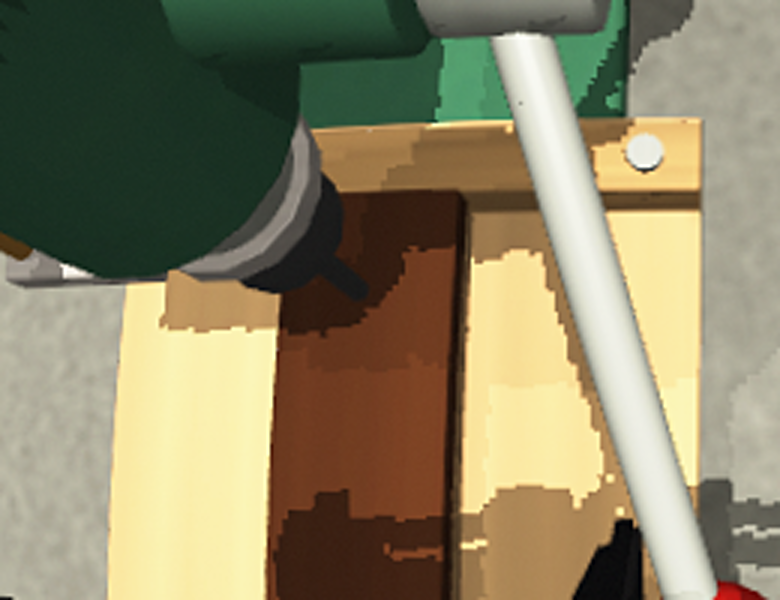

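The force rose sharply over the last two steps, so the handle is on the stop. The bit is just above the mahogany, whose end meets the fence. I'll ease the push slightly and hold.

>>> carry_out --pt "-0.0005 0.0001 0.001 0 0 0" --pt "0 0 0 0 0 0" --pt "0 0 0 0 0 0" --pt "0 0 0 0 0 0" --pt "0 0 0 0 0 0" --pt "0 0 0 0 0 0"

```text
t: 28.45
eef_pos: [539.4, -46.8, 155.2]
tcp_rot: [3.14, -0.438, -0.146]
ft_force: [-10.6, 1.1, 12.3]
opening: 0.244
```

```bash
python3 el.py; python3 look.py w19
python3 - <<'E'
import cv2;im=cv2.imread('pics/w19.png');cv2.imwrite('pics/w19z.png',cv2.resize(im[100:300,80:340],None,fx=3,fy=3,interpolation=2))
from h import *
p,T=wrist();q=np.load("drill.npy")
print("bit tip pred z65, chuck z115; blank end corners",proj(p,D(q,[[0,0,65],[0,0,90],[30,25,62],[30,-25,62]]),T).round(1).tolist())
E
```

```text
wrist [ 290  294   55   49 1993] [317. 318.] elev -26.891944299944004 resid px 2.8733030229049046 px/deg 2.1008962905532576
scene [301 227   8   8  42] [304.5 230.5] elev -24.130316069427824 resid px 0.36307124190204065 px/deg 0.6853455540292013
top [323 252   6   3  14] [325.5 253. ] elev -32.29837568349487 resid px 0.45619730593049784 px/deg 0.24282286506456463
[-9.45253067  1.59362944 12.25682379] [539.41331001 -46.8453194  155.23839799] 28.6
28.65 [539.40327426 -46.85063265 155.23862548] [ 3.14022557 -0.43781357 -0.14627855] [-9.90881221  0.8941249  11.82414956] 0.24672118362856527
tcp in drill [-73.22931661 -94.45222429 155.23862548] yaw err deg 0.06914826127296957
bit tip pred z65, chuck z115; blank end corners [[200.4, 196.8], [190.3, 188.7], [176.3, 163.7], [233.4, 161.4]]
```

View pics/w19z.png

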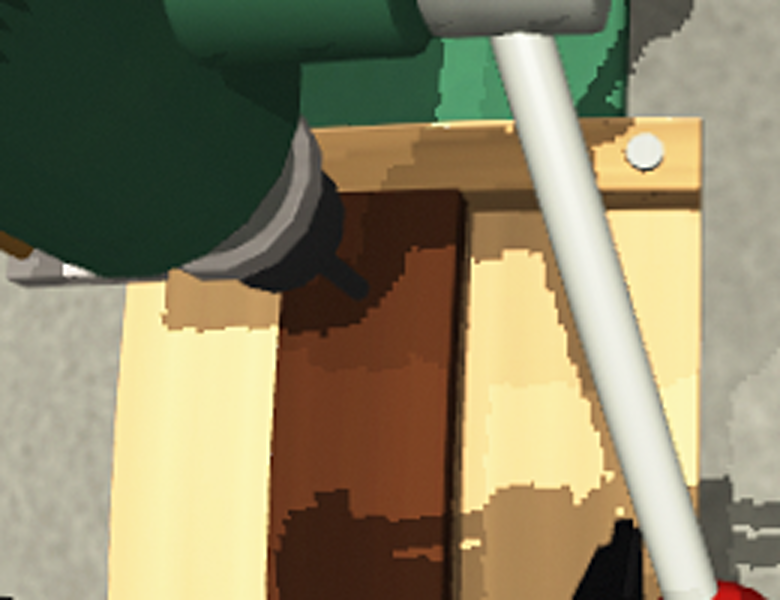

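The bit tip is seen at (200.7,198.7) and the blank's end corner at (233.3,163.3). Both match what the model predicts for the stop and for contact with the fence, to about 2 px. I'm handing the job in.

```bash
python3 -c "
from cell import env
print(env.job_done()); s=env.state(); print(s['t'],s['ft_force'],s['opening'])"
```

```text
the job is handed in; nothing more can be done
None
the job is handed in; nothing more can be done
```

The drill is set up as asked and handed in at about 28.7 s. The plywood backing lies on the table, centred under the bit with its end against the fence. The mahogany blank is stacked squarely on top, also against the fence. I let go of both, then swung the red knob down to the depth stop, and the arm is still holding it there.

**Last checks**
- **Boards:** I felt each one touch the fence as the force rose. From the wrist camera the stack looked centred and square.
- **Depth stop:** the push rose sharply at the stop, to about 26 N. I eased it to about 15 N, and it was steady there.
- **Bit and blank:** in the last wrist picture the bit tip and the blank's end were within about 2 px of where they should be with the handle at the stop and the blank against the fence.

**Disagreements:** the knob angle came out differently from each camera: wrist -27°, scene -24° and top -32°, where the stop is at -25°. The top camera shows only 0.24 px per degree, so it counts for little. The fingers' own position read about -29° shortly before the stop. I put that down to the ball slipping a little in the grip, and relied on the force rise and the bit position instead.

I did not touch the tin, hammer or plane, and saw no contact with the bit, quill or chuck.

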